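Set two rotary air shutters to their red tabs by pushing the levers

ROBOT

A 7-joint arm with a two-finger parallel gripper is mounted at the origin on a cart in front of the work surface, level with it; the furniture and walls round the work are solid. World frame = base frame: x ahead of the robot, y to its left, z up, the work surface at z = 0. Lengths are in mm, angles in rad, forces in N, time in s.
With the tool pointing down it reaches from about 400 to 875 mm from the base axis. Payload 4.4 kg.
Tool frame: the origin (TCP) lies midway between the tips of the shut fingers; the grasp point (between the pads) lies 19 mm behind it; z points along the fingers, y is the line along which they close (so a half turn about z gives the same grasp; the last joint's range is limited). The gripper opens to 85 mm and grips with 20 to 120 N. Pads are 22 mm wide; open, the fingers measure 114 mm over their backs; the gripper's body (76 mm by 85 mm) begins 54 mm behind the grasp point. The pads swing forward as they close: fully open they stand 13 mm farther back than shut.
Start: joints at [1.236, 0.628, 0.038, 1.517, -0.027, 0.996, -0.02], TCP at [172.652, -626.665, 209.513] pointing down, gripper open.
Joint ranges: [-3.06, 3.06], [-0.37, 2.12], [-1.25, 1.32], [0.18, 2.47], [-1.1, 4.24], [0.23, 1.98], [-2.94, 2.94]. Speed limits (rad/s): [2.57, 2.57, 3.14, 3.14, 3.14, 3.14, 3.14].

INTERFACE

Orientations are given as [roll, pitch, yaw] about the fixed x, y, z axes, in that order (R = Rz(yaw) Ry(pitch) Rx(roll)).
In Python, from cell import monitor, cams, ctrl gives the robot as it stands.
- The arm moves only by the tool drive_tool, never from a script. Its argument "motion" is a list of rows, each an object with "fingers": the opening, from 0 (shut) to 1 (fully open); "linear": the shift along the tool's x, y, z in m, a list of three; "twist": the turn about the tool's z in rad. In form: [{"fingers": fingers, "linear": [x, y, z], "twist": twist}, ...]. A call has 1 to 5 rows; each row shifts and turns the commanded pose from where the row before left it, along the tool's axes as they then stand; what a row does not reach is not made up. A row lasts 1/12 s, in which the tool goes at most 41.7 mm and 7.16 degrees, less where a joint would pass 70% of its speed; a pose out of reach is approached as far as the arm can. A call with a gripper value outside its range is refused whole. The fingers move at their own pace and stop on an object; the grip force is fixed at half the most. Time passes only in rows, so rows that do not move let the fingers close. It gives the time, the measured TCP pose, the force, the opening and the grip force at its end, in the units of the state.
- monitor.read_state(): the state, without advancing time (a new reading comes with each control period).
- cams.get_image(name): name is "scene" or "top" or "wrist"; returns a dict with "color" (420x560x3 uint8, blue, green, red), "K" (3x3 intrinsics, pixels), "R" (3x3) and "t" (3): a world point X has camera coordinates R X + t. Camera axes: x right, y down, z forward; pixel columns grow to the right and rows downward; lengths in mm; the calibration is good to about 2 mm. A picture is of the moment at which its call begins. There is no depth.
- ctrl.finish_job(): hands the job in; it is judged then, once.
The state is a dict: "clock": time; "qpos": joint angles; "qd": joint speeds; "tau": joint torques, N m; "eef_pos": TCP position; "tool_rot": TCP orientation; "force": force on the tool from outside, world axes, zero at the start; "torque": the same for the moment, N m; "width": finger opening in mm; "gripper_force": force on a finger pad.
Only numpy, scipy, OpenCV 4.12 (cv2) and the standard library are available. Lean on these libraries where they do the work, as an engineer would, in place of code of your own. Each camera call takes 0.05 s, during which the arm holds its last target. There are 200 camera calls.

TASK

Set both rotary air shutters on the bench: with a finger, gently push the knob of each one's lever (one orange, one blue) round its arc until the white arm stands over the red tab clipped to its rim, with the arm wholly inside the tab's width, and leave it there. Only push: do not grip or pinch the levers and do not press hard, and leave the other things on the bench where they lie.

Things in the scene. Friction and masses are not known exactly. Their poses are not given: they have to be found in the camera images.
- orange: rotary air shutter with the orange knob: grey round housing, 170 mm diameter, 26 mm high, fixed to the bench by three small lugs at its back and sides (they reach 103 mm from the axis, 10 mm high). Origin on the turning axis at bench height; z up; its -x axis is the middle of the scale and faces roughly towards the robot
- orange_lever (a joint): angle of the orange lever about the housing's vertical axis, rad; positive is anticlockwise seen from above; 0 = lever along the housing's -x axis; stops at -0.785 and +0.785. It turns freely against light friction (about 1.5 N at the knob) and stays where it is left. At the start it stands on the negative side of the red tab, at least 0.4 rad away.
- orange_knob (a point): centre of the top of the upright orange knob at the end of the lever: 115 mm from the turning axis, its top 78 mm above the bench. The knob is a post 18 mm in diameter at the top 12 mm, waisted to 14 mm between 44 and 60 mm height, 18 mm again below, foot at 31 mm; free space all round it above the rim and outside the housing
- orange_arm (a point): point on the top of the lever's white arm, 90 mm from the turning axis, 38 mm above the bench, right above the path of the red tab. The arm is a straight radial bar 6 mm wide from the ring (65 mm from the axis) to the knob
- orange_tab: red tab clipped on the rim of the orange shutter; it cannot move. Origin on the shutter's turning axis at bench height; the tab lies along this body's -x axis, 81 to 94 mm from the axis, 16 mm wide, top 30 mm above the bench; the lever's arm passes over it with 3 mm to spare
- orange_mark (a point): middle of the red tab's top, 90 mm from the turning axis, 30 mm above the bench: orange_arm must come to stand right above it
- blue: rotary air shutter with the blue knob: grey round housing, 170 mm diameter, 26 mm high, fixed to the bench by three small lugs at its back and sides (they reach 103 mm from the axis, 10 mm high). Origin on the turning axis at bench height; z up; its -x axis is the middle of the scale and faces roughly towards the robot
- blue_lever (a joint): angle of the blue lever about the housing's vertical axis, rad; positive is anticlockwise seen from above; 0 = lever along the housing's -x axis; stops at -0.785 and +0.785. It turns freely against light friction (about 1.5 N at the knob) and stays where it is left. At the start it stands on the positive side of the red tab, at least 0.4 rad away.
- blue_knob (a point): centre of the top of the upright blue knob at the end of the lever: 115 mm from the turning axis, its top 78 mm above the bench. The knob is a post 18 mm in diameter at the top 12 mm, waisted to 14 mm between 44 and 60 mm height, 18 mm again below, foot at 31 mm; free space all round it above the rim and outside the housing
- blue_arm (a point): point on the top of the lever's white arm, 90 mm from the turning axis, 38 mm above the bench, right above the path of the red tab. The arm is a straight radial bar 6 mm wide from the ring (65 mm from the axis) to the knob
- blue_tab: red tab clipped on the rim of the blue shutter; it cannot move. Origin on the shutter's turning axis at bench height; the tab lies along this body's -x axis, 81 to 94 mm from the axis, 16 mm wide, top 30 mm above the bench; the lever's arm passes over it with 3 mm to spare
- blue_mark (a point): middle of the red tab's top, 90 mm from the turning axis, 30 mm above the bench: blue_arm must come to stand right above it
- calculator: black pocket calculator with white and orange keys, 120 x 72 x 16 mm, lying between the two shutters; loose bystander, leave it alone. Origin at the centre of its underside
- spanner: steel spanner 182 x 25 x 10 mm, lying across in front of the shutters; loose bystander, leave it alone. Origin at the centre of its underside
- marker_pen: white marker with black cap, 135 x 17 mm, lying front left; loose bystander, leave it alone. Origin at the centre of its underside
- carton: small white carton, 55 x 75 x 40 mm, to the left of the shutters; loose bystander, leave it alone. Origin at the centre of its underside
- grease: brown grease tin, 68 mm across, 58 mm high, to the left of the shutters; loose bystander, leave it alone. Origin at the centre of its underside
- driver: orange screwdriver, 211 x 26 mm, lying to the left of the shutters; loose bystander, leave it alone. Origin at the centre of its underside
Mind the look-alikes: they are no part of the job. Leave any brown look-alike of the orange alone.

How it is judged:
By the outcome, as a careful person would: the job done as asked, in the order asked, and still so for the second after the job is handed in, with the robot touching nothing.
It also fails if it takes over 56 s, if anything falls off the work surface, if the arm or the gripper's body presses on something with over 40 N, if the wrist force passes 120 N, or if a joint passes its speed limit or range.

## Working session

There is one attempt and no reset: what is moved stays moved. The work goes in short steps, Python scripts to look and compute and a tool call to move; the robot and the scene stay as the last step left them, time stands still between calls to the robot, and variables do not carry over. Pictures are saved under pics/ and viewed, at most 10 in all, crops included, and the job is handed in when it is done.

Besides the shell and the picture viewer there is one more tool, called after ">>>" as name(argument=value, ...) on one line, values as JSON. drive_tool: Moves the arm, as the interface text tells. Its arguments: {"type":"object","properties":{"motion":{"type":"array"}},"required":["motion"]}

```bash
mkdir -p pics; cat > h.py <<'E'
import numpy as np,cv2
from cell import monitor,cams,ctrl
def grab(n,f=None):
    d=cams.get_image(n)
    if f: cv2.imwrite('pics/'+f,d['color'])
    return d
def ray(d,u,v,z):
    K,R,t=[np.array(d[k],float) for k in('K','R','t')]; t=t.ravel()
    c=-R.T@t; w=R.T@np.linalg.inv(K)@np.array([u,v,1.]); return c+w*(z-c[2])/w[2]
def proj(d,X):
    p=np.array(d['K'])@(np.array(d['R'])@np.array(X,float)+np.array(d['t']).ravel()); return p[:2]/p[2]
E
python3 - <<'E'
from h import *
import pickle
a=grab('top','top1.png');b=grab('scene','scene1.png')
pickle.dump((a,b),open('d.pkl','wb'))
s=monitor.read_state();print(s)
E
```

```text
{'clock': 0.1, 'qpos': array([ 1.23617782,  0.62925572,  0.0384286 ,  1.51825415, -0.02696693,
        0.99629126, -0.02001934]), 'qd': array([-0.00118252, -0.00185277,  0.00145173, -0.00292751, -0.00196178,
        0.00131649,  0.00067549]), 'tau': array([ 2.34244879e-03, -5.64543879e+01,  1.23027530e+00, -1.93978268e+01,
        1.12834692e-02,  5.48562952e-03,  3.19220089e-05]), 'eef_pos': array([ 172.50823288, -626.08187592,  208.68385831]), 'tool_rot': array([-3.13990209e+00,  3.50365442e-05,  2.68830568e-01]), 'force': array([-0.01377903, -0.8093752 , -1.17301118]), 'torque': array([ 0.03640131,  0.02552403, -0.0075806 ]), 'gripper_force': 0.0, 'width': 85.62429224480049}
```

View pics/top1.png

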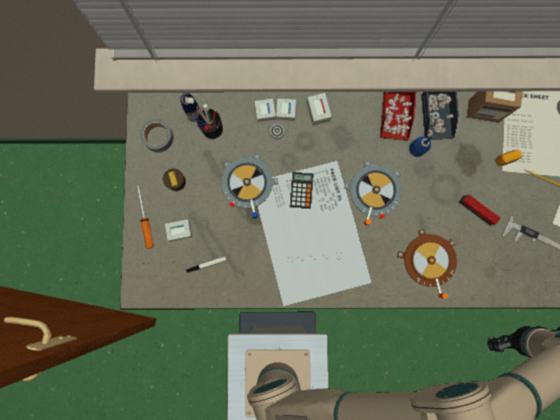

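View pics/scene1.png

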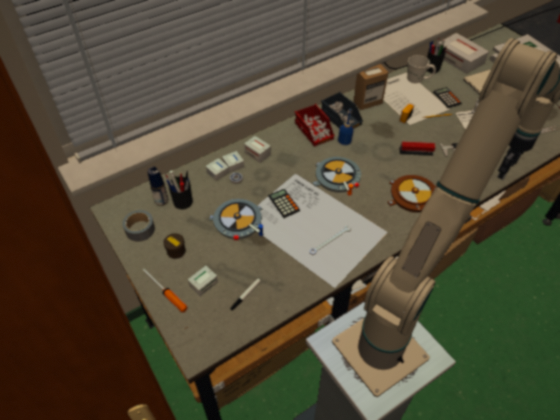

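Candidates: grey shutter with orange knob at top px (368,221), brown shutter with orange knob at (444,296), and grey shutter with blue knob at (255,214). The grey housings fit the description and the brown one is the look-alike. I'll confirm this in one enlarged crop and measure.

```bash
python3 - <<'E'
from h import *
import pickle
a,b=pickle.load(open('d.pkl','rb'))
A=cv2.resize(a['color'][145:310,210:470],None,fx=3,fy=3,interpolation=cv2.INTER_CUBIC)
cv2.imwrite('pics/crop.png',A)
for n,d in(('top',a),('scene',b)):
    hsv=cv2.cvtColor(d['color'],cv2.COLOR_BGR2HSV);H,S,V=cv2.split(hsv)
    for c,m in(('red',((H<5)|(H>175))&(S>170)&(V>110)),('orange',(H>=5)&(H<14)&(S>190)&(V>150)),('blue',(H>100)&(H<125)&(S>140)&(V>50))):
        k,l,st,ce=cv2.connectedComponentsWithStats(m.astype(np.uint8))
        for i in range(1,k):
            if 5<=st[i,4]<400: print(n,c,ce[i].round(1),st[i,4],ray(d,*ce[i],30 if c=='red' else 72)[:2].round(0))
print(-np.array(a['R']).T@np.array(a['t']).ravel(),-np.array(b['R']).T@np.array(b['t']).ravel())
E
```

```text
top red [388.1  98.9] 74 [ 922. -371.]
top red [405.5  97.3] 35 [ 927. -429.]
top red [396.8 112.9] 126 [ 873. -399.]
top red [407.7 107.9] 7 [ 890. -436.]
top red [401.1 121.9] 9 [ 842. -412.]
top red [406.1 123. ] 7 [ 838. -429.]
top red [206.7 127.2] 13 [827. 234.]
top red [393.7 135.2] 104 [ 797. -386.]
top red [481.7 209.1] 298 [ 549. -664.]
top red [231.5 204. ] 12 [569. 149.]
top red [381.5 216. ] 12 [ 528. -338.]
top orange [307.1 204. ] 7 [562. -95.]
top orange [147.1 234.2] 127 [467. 411.]
top blue [201.4 124.1] 16 [824. 245.]
top blue [418.1 147. ] 205 [ 746. -453.]
top blue [425.1 141.9] 8 [ 762. -476.]
top blue [254.3 214.7] 23 [528.  73.]
scene red [314.4 126.3] 45 [ 867. -400.]
scene red [325.  137.1] 8 [ 792. -397.]
scene red [317. 140.] 5 [ 796. -361.]
scene red [418.4 144. ] 127 [ 556. -675.]
scene red [356.5 184.5] 12 [ 525. -340.]
scene red [235.7 237. ] 13 [566. 148.]
scene orange [350.3 185.1] 9 [ 508. -291.]
scene orange [175.1 299.2] 135 [441. 430.]
scene blue [345.4 131.3] 104 [ 739. -452.]
scene blue [260.2 226.6] 12 [530.  73.]
scene blue [260.6 232.7] 7 [508.  85.]
[3.34459187e+02 1.55088509e+00 1.67454674e+03] [-377.67613716  603.51148766 1432.76911217]
```

View pics/crop.png

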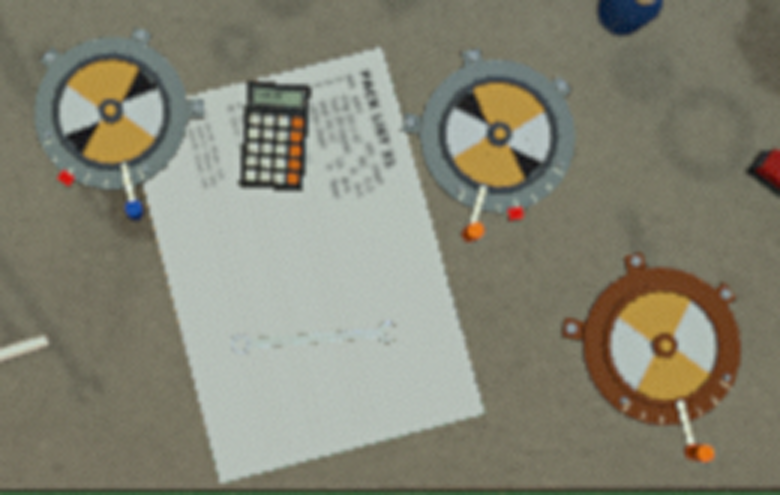

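The crop shows grey shutters with blue knob (134,209) and red tab (66,177), and orange knob (474,231) and red tab (515,214). The brown-rimmed shutter (knob at 702,452) is the look-alike, so it stays alone. Now the geometry.

```bash
python3 - <<'E'
from h import *
import pickle
a,b=pickle.load(open('d.pkl','rb'))
def tri(p,q):
    A=[];B=[]
    for d,(u,v) in((a,p),(b,q)):
        K,R,t=[np.array(d[k],float) for k in('K','R','t')];t=t.ravel();c=-R.T@t;w=R.T@np.linalg.inv(K)@[u,v,1.];w/=np.linalg.norm(w)
        P=np.eye(3)-np.outer(w,w);A.append(P);B.append(P@c)
    return np.linalg.solve(sum(A),sum(B))
print('tri tabs',tri((231.5,204),(235.7,237)).round(),tri((381.5,216),(356.5,184.5)).round(),'blue knob',tri((254.5,214.7),(260.2,226.6)).round())
for n,hub,kn,tab in(('blue',(247,181.7),(254.6,214.7),(567.5,148.5)),('orange',(376.4,189),(368,222),(526.5,-339))):
    c=ray(a,*hub,32)[:2];k=ray(a,*kn,74)[:2];tab=np.array(tab)
    for nm,p in(('knob',k),('tab',tab)):
        v=p-c;print(n,nm,'c',c.round(),p.round(),'r',np.hypot(*v).round(),'az',np.arctan2(-v[1],-v[0]).round(3), 'knob-at',(c+v/np.hypot(*v)*115).round())
E
```

```text
tri tabs [568. 149.  28.] [ 527. -339.   29.] blue knob [528.  73.  73.]
blue knob c [642.  99.] [528.  72.] r 117.0 az 0.232 knob-at [530.  73.]
blue tab c [642.  99.] [568. 148.] r 89.0 az -0.587 knob-at [546. 163.]
orange knob c [ 616. -323.] [ 504. -286.] r 119.0 az -0.323 knob-at [ 507. -287.]
orange tab c [ 616. -323.] [ 526. -339.] r 91.0 az 0.173 knob-at [ 503. -343.]
```

>>> drive_tool(motion=[{"fingers": 0,"linear": [0,0,0],"twist": 0.09},{"fingers": 0,"linear": [0,0,0],"twist": 0.09},{"fingers": 0,"linear": [0,0,0],"twist": 0.09},{"fingers": 0,"linear": [0.02,-0.023,0],"twist": 0},{"fingers": 0,"linear": [0.02,-0.023,0],"twist": 0}])

```text
clock: 0.52
eef_pos: [210.9, -581.0, 208.8]
tool_rot: [-3.142, 0.002, -0.006]
force: [0.6, 0.0, -0.8]
width: 25.6
gripper_force: 0.0
```

>>> drive_tool(motion=[{"fingers": 0,"linear": [0.022,-0.026,0],"twist": 0},{"fingers": 0,"linear": [0.022,-0.026,0],"twist": 0},{"fingers": 0,"linear": [0.022,-0.026,0],"twist": 0},{"fingers": 0,"linear": [0.022,-0.026,0],"twist": 0},{"fingers": 0,"linear": [0.022,-0.026,0],"twist": 0}])

```text
clock: 0.93
eef_pos: [323.5, -449.2, 209.2]
tool_rot: [-3.141, 0.0, -0.001]
force: [1.1, -1.2, -0.2]
width: 0.3
gripper_force: 0.0
```

>>> drive_tool(motion=[{"fingers": 0,"linear": [0.022,-0.026,0],"twist": 0},{"fingers": 0,"linear": [0.022,-0.026,0],"twist": 0},{"fingers": 0,"linear": [0.022,-0.026,0],"twist": 0},{"fingers": 0,"linear": [0.022,-0.026,0],"twist": 0},{"fingers": 0,"linear": [0.022,-0.026,0],"twist": 0}])

```text
clock: 1.35
eef_pos: [433.7, -319.4, 209.3]
tool_rot: [-3.141, 0.0, -0.001]
force: [-0.4, -0.2, 1.1]
width: 0.1
gripper_force: 0.0
```

>>> drive_tool(motion=[{"fingers": 0,"linear": [0.02,-0.025,0],"twist": 0},{"fingers": 0,"linear": [0.02,-0.025,0],"twist": 0},{"fingers": 0,"linear": [0.02,-0.025,0],"twist": 0},{"fingers": 0,"linear": [0.01,-0.01,0.01],"twist": 0},{"fingers": 0,"linear": [0,0,0],"twist": 0}])

```text
clock: 1.77
eef_pos: [505.0, -231.5, 197.6]
tool_rot: [-3.139, 0.001, 0.006]
force: [0.3, 1.0, -0.6]
width: -0.4
gripper_force: 0.0
```

>>> drive_tool(motion=[{"fingers": 0,"linear": [0,0,0.035],"twist": 0},{"fingers": 0,"linear": [0,0,0.035],"twist": 0},{"fingers": 0,"linear": [0,0,0.035],"twist": 0},{"fingers": 0,"linear": [0,0,0.03],"twist": 0},{"fingers": 0,"linear": [0,0,0.01],"twist": 0}])

```text
clock: 2.18
eef_pos: [498.8, -236.4, 50.3]
tool_rot: [-3.14, 0.008, -0.003]
force: [-0.8, 0.4, -0.9]
width: 0.2
gripper_force: 0.0
```

```bash
python3 - <<'E'
from h import *
d=grab('wrist','w1.png');print(monitor.read_state()['eef_pos'],monitor.read_state()['force'])
E
```

```text
[ 499.04530696 -236.27980392   50.38370775] [-0.68311915  0.14365703 -0.72136778]
```

View pics/w1.png

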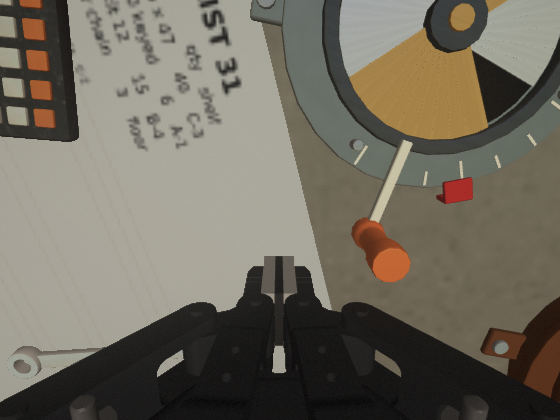

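The wrist view shows the fingertips at (279,258), orange knob top at (390,264), red tab at (458,188) and hub at (460,18).

```bash
cat >> h.py <<'E'
def meas(d,knob_top,tabpx,hub,armpx=None):
    print('knob',ray(d,*knob_top,78)[:2].round(1),'tab',ray(d,*tabpx,29)[:2].round(1),'hub',ray(d,*hub,32)[:2].round(1),
     'tip proj',proj(d,monitor.read_state()['eef_pos']).round())
E
python3 - <<'E'
from h import *
d=grab('wrist');meas(d,(390,264),(458,186),(460,18))
hsv=cv2.cvtColor(d['color'],cv2.COLOR_BGR2HSV);H,S,V=cv2.split(hsv)
m=(((H<4)|(H>176))&(S>170)&(V>90)).astype(np.uint8);k,l,st,ce=cv2.connectedComponentsWithStats(m)
print([(st[i],ce[i].round()) for i in range(1,k) if st[i,4]>60])
print(proj(d,[616,-323,32]))
print('arm ends',ray(d,406,143,38)[:2],ray(d,375,220,38)[:2])
E
```

```text
knob [ 506.2 -287.3] tab [ 531.8 -339.6] hub [ 616.5 -325.9] tip proj [279. 253.]
[(array([444, 178,  29,  26, 606], dtype=int32), array([458., 191.]))]
[453.91042038  19.08473851]
arm ends [ 556.82339375 -303.75052361] [ 514.28248325 -290.94653944]
```

>>> drive_tool(motion=[{"fingers": 0,"linear": [0.002,0.008,0],"twist": 0},{"fingers": 0,"linear": [0.001,0.008,0],"twist": 0},{"fingers": 0,"linear": [0,0.006,0],"twist": 0},{"fingers": 0,"linear": [0,0.005,0],"twist": 0},{"fingers": 0,"linear": [0,0.005,0],"twist": 0}])

```text
clock: 2.7
eef_pos: [506.6, -269.5, 55.7]
tool_rot: [3.14, -0.002, -0.002]
force: [0.4, -0.4, -0.6]
width: -0.1
gripper_force: 0.0
```

>>> drive_tool(motion=[{"fingers": 0,"linear": [0,0.005,0],"twist": 0},{"fingers": 0,"linear": [0,0.005,0],"twist": 0},{"fingers": 0,"linear": [0,0.005,0],"twist": 0},{"fingers": 0,"linear": [0,0.005,0],"twist": 0},{"fingers": 0,"linear": [0,0.005,0],"twist": 0}])

```text
clock: 3.12
eef_pos: [506.0, -293.1, 54.3]
tool_rot: [-3.141, 0.0, -0.001]
force: [-0.5, 2.3, -0.2]
width: -0.2
gripper_force: 0.9
```

>>> drive_tool(motion=[{"fingers": 0,"linear": [0,0.005,0],"twist": 0},{"fingers": 0,"linear": [0,0.005,0],"twist": 0},{"fingers": 0,"linear": [0,0.003,0],"twist": 0},{"fingers": 0,"linear": [0,0,0],"twist": 0}])

```text
clock: 3.45
eef_pos: [506.2, -307.4, 54.5]
tool_rot: [3.14, -0.001, -0.002]
force: [0.0, -0.2, 0.9]
width: -0.1
gripper_force: 0.1
```

```bash
python3 - <<'E'
from h import *
d=grab('wrist','w2.png');print(monitor.read_state()['eef_pos'],monitor.read_state()['force']);print(proj(d,[616.3,-324.5,32]),proj(d,[503,-344,78]))
E
```

```text
[ 506.50310736 -307.11985398   54.57169346] [ 0.87261253  0.58042483 -0.32781249]
[310.80770973  37.87449979] [354.87497494 279.77327581]
```

View pics/w2.png

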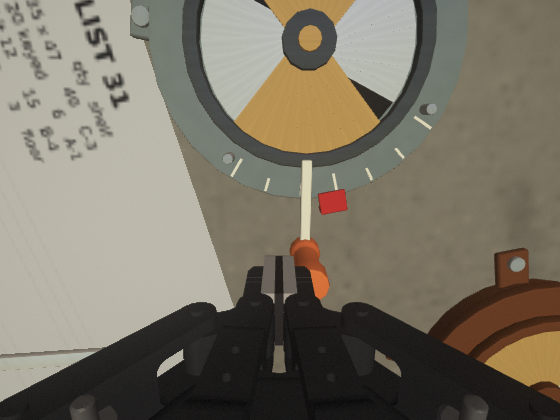

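The wrist view shows the arm line at (306,200), red tab at (333,202) and finger touching the knob on its left; about 18 mm of knob travel remains.

>>> drive_tool(motion=[{"fingers": 0,"linear": [-0.001,0.005,0],"twist": 0},{"fingers": 0,"linear": [-0.001,0.005,0],"twist": 0},{"fingers": 0,"linear": [0,0.004,0],"twist": 0},{"fingers": 0,"linear": [0,0,0],"twist": 0},{"fingers": 0,"linear": [0,0,0],"twist": 0}])

```text
clock: 3.92
eef_pos: [504.0, -320.9, 54.7]
tool_rot: [3.141, -0.0, -0.002]
force: [-0.1, -0.2, 0.3]
width: 0.0
gripper_force: 0.0
```

```bash
cat >> h.py <<'E'
def arm(d,c,taz):
    # arm and tab azimuths about axis c, by colour, from rays onto their planes
    h,s,v=cv2.split(cv2.cvtColor(d['color'],cv2.COLOR_BGR2HSV))
    yy,xx=np.mgrid[0:420,0:560]
    def pts(m,z):
        P=np.array([ray(d,u,w,z)[:2] for u,w in zip(xx[m],yy[m])])-c
        return np.hypot(*P.T),np.arctan2(-P[:,1],-P[:,0])
    r,a=pts(((h<4)|(h>176))&(s>170)&(v>150),30)
    k=(r>80)&(r<96)&(abs(a-taz)<.3); print('tab',k.sum(),a[k].mean().round(3),'range',np.percentile(a[k],[2,98]).round(3))
    r,a=pts((s<60)&(v>185)&(h<40),38)
    k=(r>72)&(r<102)&(abs(a-taz)<.35)
    for lo in(72,82,92): 
        q=k&(r>lo)&(r<lo+10)
        if q.sum(): print('arm r',lo+5,q.sum(),np.median(a[q]).round(3),np.percentile(a[q],[5,95]).round(3))
E
python3 - <<'E'
from h import *
d=grab('wrist','w3.png');s=monitor.read_state();print(s['eef_pos'],s['force']);arm(d,np.array([616.3,-324.5]),.175)
E
```

```text
[ 503.72155686 -320.58547354   54.53918385] [-0.08863811 -0.16274836 -0.41085392]
tab 357 0.204 range [0.148 0.259]
arm r 77 256 0.109 [-0.046  0.458]
arm r 87 159 0.105 [0.078 0.132]
arm r 97 152 0.104 [0.081 0.13 ]
```

View pics/w3.png

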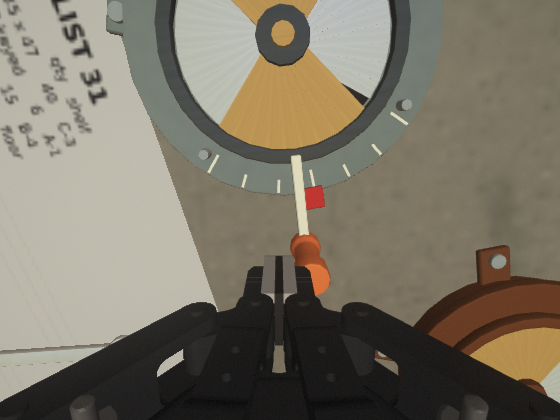

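>>> drive_tool(motion=[{"fingers": 0,"linear": [0,0.004,0],"twist": 0},{"fingers": 0,"linear": [0,0.004,0],"twist": 0},{"fingers": 0,"linear": [0,0,0],"twist": 0},{"fingers": 0,"linear": [0,0,0],"twist": 0}])

```text
clock: 4.3
eef_pos: [503.9, -328.6, 54.5]
tool_rot: [3.141, 0.0, -0.002]
force: [-0.2, -0.1, 0.3]
width: 0.2
gripper_force: 0.0
```

>>> drive_tool(motion=[{"fingers": 0,"linear": [0,-0.01,0],"twist": 0},{"fingers": 0,"linear": [0,-0.02,0],"twist": 0},{"fingers": 0,"linear": [0,-0.02,0],"twist": 0},{"fingers": 0,"linear": [0,0,0],"twist": 0}])

```text
clock: 4.63
eef_pos: [504.1, -271.8, 54.2]
tool_rot: [-3.137, 0.002, 0.004]
force: [-0.1, 1.0, -0.6]
width: 0.1
gripper_force: 0.0
```

```bash
python3 - <<'E'
from h import *
d=grab('wrist','w4.png');s=monitor.read_state();print(s['eef_pos'],s['force']);arm(d,np.array([616.3,-324.5]),.175)
E
```

```text
[ 504.30756246 -274.40955968   54.43236314] [-0.12065861 -0.24340983  0.22729269]
tab 263 0.156 range [0.089 0.258]
arm r 77 200 0.17 [-0.08   0.426]
arm r 87 145 0.17 [0.146 0.195]
arm r 97 137 0.171 [0.149 0.193]
```

View pics/w4.png

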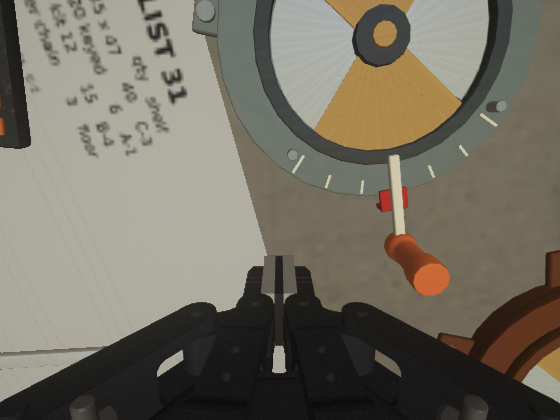

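Orange arm stands at 0.170 rad against a tab centre of about 0.173, with red visible on both sides of the arm at (393,200), so it is done. Now the blue one.

>>> drive_tool(motion=[{"fingers": 0,"linear": [0,0,-0.03],"twist": 0},{"fingers": 0,"linear": [0,0,-0.03],"twist": 0},{"fingers": 0,"linear": [0,0,-0.03],"twist": 0},{"fingers": 0,"linear": [0,-0.02,0],"twist": 0},{"fingers": 0,"linear": [0.002,-0.03,0],"twist": 0}])

```text
clock: 5.1
eef_pos: [506.8, -232.8, 147.0]
tool_rot: [3.136, -0.005, -0.008]
force: [0.8, 0.9, -0.5]
width: -0.3
gripper_force: 0.0
```

>>> drive_tool(motion=[{"fingers": 0,"linear": [0.002,-0.03,0],"twist": 0},{"fingers": 0,"linear": [0.002,-0.03,0],"twist": 0},{"fingers": 0,"linear": [0.002,-0.03,0],"twist": 0},{"fingers": 0,"linear": [0.002,-0.03,0],"twist": 0},{"fingers": 0,"linear": [0.002,-0.03,0],"twist": 0}])

```text
clock: 5.52
eef_pos: [516.3, -77.4, 144.7]
tool_rot: [3.141, -0.001, -0.002]
force: [0.2, 0.0, 0.2]
width: -0.3
gripper_force: 0.0
```

>>> drive_tool(motion=[{"fingers": 0,"linear": [0,-0.03,0],"twist": 0},{"fingers": 0,"linear": [0,-0.03,0],"twist": 0},{"fingers": 0,"linear": [0,-0.02,0],"twist": 0},{"fingers": 0,"linear": [0,0,0],"twist": 0.1},{"fingers": 0,"linear": [0,0,0],"twist": 0.1}])

```text
clock: 5.93
eef_pos: [516.6, 3.4, 144.7]
tool_rot: [-3.141, -0.0, -0.203]
force: [-0.1, -0.7, 0.5]
width: 0.1
gripper_force: 0.0
```

>>> drive_tool(motion=[{"fingers": 0,"linear": [0,0,0],"twist": 0.1},{"fingers": 0,"linear": [0,0,0],"twist": 0},{"fingers": 0,"linear": [0,0,0],"twist": 0}])

```text
clock: 6.18
eef_pos: [516.5, 1.6, 144.6]
tool_rot: [3.141, -0.001, -0.299]
force: [-0.1, -0.1, -0.2]
width: -0.3
gripper_force: 0.0
```

>>> drive_tool(motion=[{"fingers": 0,"linear": [-0.005,-0.028,0],"twist": 0},{"fingers": 0,"linear": [0,0,0.03],"twist": 0},{"fingers": 0,"linear": [0,0,0.03],"twist": 0},{"fingers": 0,"linear": [0,0,0.03],"twist": 0},{"fingers": 0,"linear": [0,0,0],"twist": 0}])

```text
clock: 6.6
eef_pos: [516.2, 29.8, 50.2]
tool_rot: [3.138, 0.008, -0.299]
force: [-0.9, -0.5, -0.3]
width: -0.1
gripper_force: 0.0
```

```bash
python3 - <<'E'
from h import *
d=grab('wrist','w5.png');s=monitor.read_state();print(s['eef_pos'],s['force'],proj(d,[642,99,32]),proj(d,[530,73,78]))
arm(d,np.array([642,99]),-.587);arm(d,np.array([642,99]),.23)
E
```

```text
[517.6291677   29.7043002   52.50112863] [0.33594965 0.0348553  0.26414002] [73.97782184 57.7871539 ] [179.44265469 277.90483553]
tab 529 -0.588 range [-0.671 -0.504]
arm r 77 60 -0.509 [-0.781 -0.249]h.py:23: RuntimeWarning: Mean of empty slice.
  k=(r>80)&(r<96)&(abs(a-taz)<.3); print('tab',k.sum(),a[k].mean().round(3),'range',np.percentile(a[k],[2,98]).round(3))
  ret = ret.dtype.type(ret / rcount)
Traceback (most recent call last):
  File "h.py", line 23, in arm
    k=(r>80)&(r<96)&(abs(a-taz)<.3); print('tab',k.sum(),a[k].mean().round(3),'range',np.percentile(a[k],[2,98]).round(3))
                                                                                      ~~~~~~~~~~~~~^^^^^^^^^^^^^
IndexError: index -1 is out of bounds for axis 0 with size 0
```

View pics/w5.png

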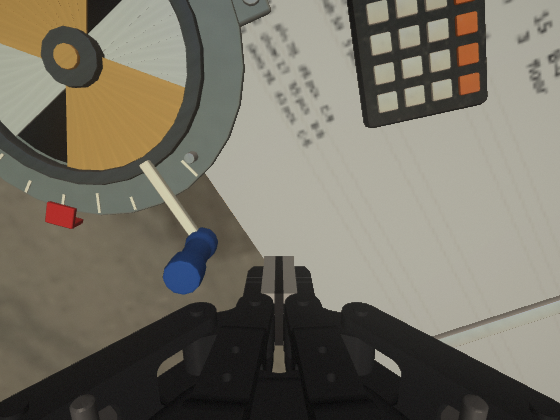

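The wrist view shows the blue knob top at (183,276), red tab at (61,215) and fingertips at (279,258), all matching the geometry.

>>> drive_tool(motion=[{"fingers": 0,"linear": [0,-0.008,0],"twist": 0},{"fingers": 0,"linear": [0,-0.008,0],"twist": 0},{"fingers": 0,"linear": [0,-0.007,0],"twist": 0},{"fingers": 0,"linear": [-0.002,-0.005,0],"twist": 0},{"fingers": 0,"linear": [-0.002,-0.005,0],"twist": 0}])

```text
clock: 7.07
eef_pos: [527.1, 63.8, 55.9]
tool_rot: [-3.14, -0.003, -0.3]
force: [-0.1, -1.7, 4.7]
width: -0.1
gripper_force: 2.7
```

>>> drive_tool(motion=[{"fingers": 0,"linear": [-0.002,-0.005,0],"twist": 0},{"fingers": 0,"linear": [-0.001,-0.004,0],"twist": 0},{"fingers": 0,"linear": [-0.0015,-0.0045,0],"twist": 0},{"fingers": 0,"linear": [-0.0015,-0.0045,0],"twist": 0},{"fingers": 0,"linear": [-0.0015,-0.0045,0],"twist": 0}])

```text
clock: 7.48
eef_pos: [523.9, 86.5, 55.6]
tool_rot: [3.141, 0.002, -0.301]
force: [-4.7, -2.2, 10.7]
width: 0.0
gripper_force: 5.4
```

>>> drive_tool(motion=[{"fingers": 0,"linear": [-0.0015,-0.0045,0],"twist": 0},{"fingers": 0,"linear": [-0.001,-0.0045,0],"twist": 0},{"fingers": 0,"linear": [-0.0005,-0.0045,0],"twist": 0},{"fingers": 0,"linear": [-0.0005,-0.0045,0],"twist": 0},{"fingers": 0,"linear": [-0.0005,-0.0045,0],"twist": 0}])

```text
clock: 7.9
eef_pos: [527.0, 109.7, 55.8]
tool_rot: [3.141, 0.002, -0.301]
force: [-3.2, -1.9, 10.4]
width: -0.3
gripper_force: 5.6
```

```bash
python3 - <<'E'
from h import *
d=grab('wrist','w6.png');s=monitor.read_state();print(s['eef_pos'],s['force'])
arm(d,np.array([642,99]),-.45)
E
```

```text
[527.37802157 111.02406935  55.8488191 ] [-2.69777006  0.45204838 11.133311  ]
tab 541 -0.588 range [-0.672 -0.503]
arm r 77 224 -0.199 [-0.57  -0.157]
arm r 87 163 -0.187 [-0.215 -0.158]
arm r 97 155 -0.186 [-0.212 -0.162]
```

View pics/w6.png

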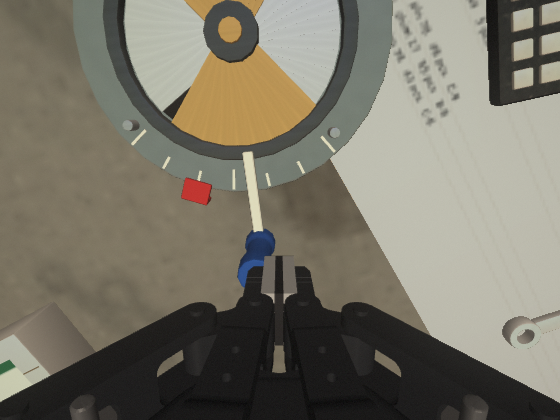

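The wrist view shows the arm at (252,195), red tab at (196,191) and the tip touching the knob at (258,270). There is about 11 N upward, so part of the finger rides on the knob. I'll back off, raise and re-engage higher.

>>> drive_tool(motion=[{"fingers": 0,"linear": [0,0.01,0],"twist": 0},{"fingers": 0,"linear": [0,0.012,0],"twist": 0},{"fingers": 0,"linear": [0,0,0],"twist": 0},{"fingers": 0,"linear": [0,0,0],"twist": 0}])

```text
clock: 8.28
eef_pos: [521.4, 88.1, 54.8]
tool_rot: [3.141, 0.0, -0.302]
force: [-0.0, 0.4, -0.1]
width: 0.0
gripper_force: 0.0
```

```bash
python3 - <<'E'
from h import *
d=grab('wrist','w7.png');s=monitor.read_state();print(s['eef_pos'],s['force'])
arm(d,np.array([642,99]),-.4)
h,S,v=cv2.split(cv2.cvtColor(d['color'],cv2.COLOR_BGR2HSV));m=((h>105)&(h<125)&(S>140)&(v>40)).astype(np.uint8)
k,l,st,ce=cv2.connectedComponentsWithStats(m);print([(st[i],ce[i].round()) for i in range(1,k) if st[i,4]>80])
E
```

```text
[521.40078992  88.70579508  54.60037023] [-0.15481381  0.16618389 -0.09964458]
tab 539 -0.587 range [-0.671 -0.503]
arm r 77 100 -0.294 [-0.558 -0.052]
arm r 87 38 -0.058 [-0.064 -0.051]
arm r 97 31 -0.055 [-0.06  -0.051]
[(array([ 227,  226,   39,   62, 1448], dtype=int32), array([246., 255.]))]
```

```bash
python3 - <<'E'
from h import *
I=cv2.imread('pics/w7.png')
cv2.imwrite('pics/w7c.png',cv2.resize(I[120:360,130:430],None,fx=2.5,fy=2.5))
E
```

```text
(no output)
```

View pics/w7c.png

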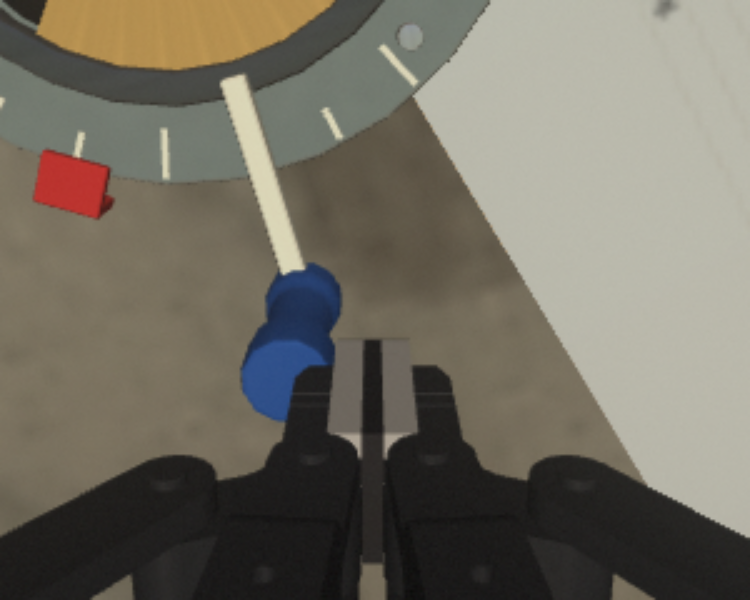

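The crop shows the lever was drawn back with the finger (arm now near (270,180) in the crop), so the finger shoulder overlapped the knob top. I'll back off more and raise.

>>> drive_tool(motion=[{"fingers": 0,"linear": [0,0.008,-0.003],"twist": 0},{"fingers": 0,"linear": [0,0.008,-0.003],"twist": 0},{"fingers": 0,"linear": [0,0.004,-0.005],"twist": 0},{"fingers": 0,"linear": [0,0,0],"twist": 0}])

```text
clock: 8.67
eef_pos: [515.8, 67.4, 66.4]
tool_rot: [3.141, -0.001, -0.303]
force: [-0.4, 0.0, -0.4]
width: 0.0
gripper_force: 0.0
```

```bash
python3 - <<'E'
from h import *
d=grab('wrist','w8.png');s=monitor.read_state();print(s['eef_pos'],s['force'])
arm(d,np.array([642,99]),-.3)
arm(d,np.array([642,99]),-.1) if 0 else None
h,S,v=cv2.split(cv2.cvtColor(d['color'],cv2.COLOR_BGR2HSV))
m=((h>105)&(h<125)&(S>140)&(v>40)).astype(np.uint8);ys,xs=np.nonzero(m)
# white arm directly
w=(S<60)&(v>185)&(h<40);k,l,st,ce=cv2.connectedComponentsWithStats(w.astype(np.uint8))
for i in range(1,k):
    if 150<st[i,4]<1500:
        P=ray(d,*ce[i],38)[:2]-[642,99];print(st[i],ce[i].round(),np.hypot(*P),np.arctan2(-P[1],-P[0]))
E
```

```text
[516.10927934  68.26110653  66.15842991] [ 0.60529357 -0.0131373   0.44412228]
tab 273 -0.55 range [-0.598 -0.502]
arm r 77 190 -0.045 [-0.541 -0.005]
arm r 87 139 -0.035 [-0.061 -0.008]
arm r 97 134 -0.035 [-0.058 -0.011]
[185 150  33  75 651] [201. 186.] 82.39596511049143 -0.03430375686481604
```

>>> drive_tool(motion=[{"fingers": 0,"linear": [0,-0.006,0],"twist": 0},{"fingers": 0,"linear": [0,-0.006,0],"twist": 0},{"fingers": 0,"linear": [0,-0.006,0],"twist": 0},{"fingers": 0,"linear": [-0.001,-0.004,0],"twist": 0},{"fingers": 0,"linear": [-0.001,-0.004,0],"twist": 0}])

```text
clock: 9.13
eef_pos: [521.7, 95.7, 65.3]
tool_rot: [-3.141, 0.0, -0.3]
force: [-0.0, 0.3, -1.0]
width: 0.2
gripper_force: 0.0
```

>>> drive_tool(motion=[{"fingers": 0,"linear": [-0.001,-0.004,0],"twist": 0},{"fingers": 0,"linear": [-0.001,-0.004,0],"twist": 0},{"fingers": 0,"linear": [-0.0005,-0.004,0],"twist": 0}])

```text
clock: 9.38
eef_pos: [522.6, 107.2, 65.5]
tool_rot: [3.141, 0.0, -0.301]
force: [0.4, 0.3, -0.2]
width: 0.0
gripper_force: 0.0
```

```bash
cat > chk.py <<'E'
from h import *
d=grab('wrist');s=monitor.read_state();print(s['eef_pos'].round(1),s['force'].round(1))
h,S,v=cv2.split(cv2.cvtColor(d['color'],cv2.COLOR_BGR2HSV))
w=(S<60)&(v>185)&(h<40);k,l,st,ce=cv2.connectedComponentsWithStats(w.astype(np.uint8))
for i in range(1,k):
    P=ray(d,*ce[i],38)[:2]-[642,99]
    if 150<st[i,4]<1500 and 70<np.hypot(*P)<100:
        a=np.arctan2(-P[1],-P[0]);K=np.array([642,99])-115*np.array([np.cos(a),np.sin(a)]);D=K-s['eef_pos'][:2];y=s['tool_rot'][2]
        print(st[i],'az',a.round(3),'knob',K.round(1),'in tool',(np.array([[np.cos(y),np.sin(y)],[np.sin(y),-np.cos(y)]])@D).round(1))
E
python3 chk.py
```

```text
[522.9 108.3  65.5] [ 0.9  0.4 -0.3]
[254 140  29  77 705] az -0.035 knob [527.1 103. ] in tool [5.5 3.9]
```

The lever did not move and no force shows, so the tip passed over the knob. I'll raise, then measure the knob's height from two wrist positions.

>>> drive_tool(motion=[{"fingers": 0,"linear": [0,0,-0.03],"twist": 0},{"fingers": 0,"linear": [0,0,-0.02],"twist": 0},{"fingers": 0,"linear": [0,0.03,0],"twist": 0},{"fingers": 0,"linear": [0,0.025,0],"twist": 0},{"fingers": 0,"linear": [0,0,0],"twist": 0}])

```text
clock: 9.85
eef_pos: [504.8, 48.5, 116.1]
tool_rot: [3.138, 0.0, -0.308]
force: [-0.4, -0.0, -0.4]
width: 0.0
gripper_force: 0.0
```

```bash
cat > kn.py <<'E'
from h import *
import pickle,sys
d=grab('wrist');s=monitor.read_state();print(s['eef_pos'].round(1),s['force'].round(1))
pickle.dump(d,open(sys.argv[1],'wb'))
h,S,v=cv2.split(cv2.cvtColor(d['color'],cv2.COLOR_BGR2HSV))
m=(h>105)&(h<125)&(S>140)&(v>40);print('V levels',np.percentile(v[m],[10,30,50,70,90]))
for th in(110,130,150):
    k,l,st,ce=cv2.connectedComponentsWithStats((m&(v>th)).astype(np.uint8))
    for i in range(1,k):
        if st[i,4]>60: print(th,st[i],ce[i].round(1))
E
python3 kn.py a.pkl; python3 chk.py
```

```text
[505.7  51.2 115.9] [-0.2  0.2 -0. ]
V levels [ 77.  88. 129. 131. 133.]
110 [175 212  26  25 493] [187.2 223.9]
130 [176 213  23  23 345] [187.6 222.8]
[506.4  53.2 115.8] [0.6 0.5 0.4]
[178 137  27  61 424] az -0.035 knob [527.1 103. ] in tool [  4.8 -53.7]
```

>>> drive_tool(motion=[{"fingers": 0,"linear": [0,0.035,0],"twist": 0},{"fingers": 0,"linear": [0,0.035,0],"twist": 0},{"fingers": 0,"linear": [0,0,0],"twist": 0},{"fingers": 0,"linear": [0,0,0],"twist": 0}])

```text
clock: 10.28
eef_pos: [485.6, -13.8, 115.5]
tool_rot: [3.141, 0.0, -0.304]
force: [-1.1, 0.8, -0.1]
width: 0.3
gripper_force: 0.0
```

```bash
python3 kn.py b.pkl; python3 chk.py
```

```text
[486.2 -12.2 115.5] [-0.2  1.3 -0.6]
V levels [ 66.   76.   99.  120.  121.6]
110 [ 74 213  26  24 483] [ 86.6 224.5]
[486.4 -11.2 115.4] [-0.4  0.5 -0.9]
[ 86 137  31  62 378] az -0.038 knob [527.1 103.4] in tool [   5.  -121.5]
```

```bash
python3 - <<'E'
from h import *
import pickle
A=[];B=[]
for f,(u,v) in(('a.pkl',(187.2,223.9)),('b.pkl',(86.6,224.5))):
    d=pickle.load(open(f,'rb'));K,R,t=[np.array(d[k],float) for k in('K','R','t')];t=t.ravel();c=-R.T@t;w=R.T@np.linalg.inv(K)@[u,v,1.];w/=np.linalg.norm(w)
    P=np.eye(3)-np.outer(w,w);A.append(P);B.append(P@c)
    print('cam',c.round(1),[ (z,ray(d,u,v,z)[:2].round(1)) for z in(55,78)], 'px dia->height', K[0,0])
print(np.linalg.solve(sum(A),sum(B)).round(1))
E
```

```text
cam [572.8  27.  280.8] [(55, array([522. , 111.7])), (78, array([527.1, 103. ]))] px dia->height 328.9287835096742
cam [553.5 -35.6 280.2] [(55, array([524. , 118.8])), (78, array([527., 103.]))] px dia->height 328.9287835096742
[527.  103.1  77.8]
```

The knob top measures (527,103,77.8), so the text's height holds and the fingertips sit about 20 mm higher than the TCP reads. Even at face value z≈36 is clear of rim and bench there, so I'll push from lower.

>>> drive_tool(motion=[{"fingers": 0,"linear": [0.002,-0.03,0],"twist": 0},{"fingers": 0,"linear": [0.002,-0.03,0],"twist": 0},{"fingers": 0,"linear": [0,-0.02,0],"twist": 0},{"fingers": 0,"linear": [0,0,0.02],"twist": 0},{"fingers": 0,"linear": [0,0,0.03],"twist": 0}])

```text
clock: 10.8
eef_pos: [516.7, 67.6, 66.8]
tool_rot: [-3.137, -0.006, -0.294]
force: [0.5, 0.3, -0.4]
width: 0.1
gripper_force: 0.0
```

>>> drive_tool(motion=[{"fingers": 0,"linear": [0,0,0.02],"twist": 0},{"fingers": 0,"linear": [0,0,0.01],"twist": 0},{"fingers": 0,"linear": [0,0,0],"twist": 0},{"fingers": 0,"linear": [0,0,0],"twist": 0}])

```text
clock: 11.13
eef_pos: [513.4, 63.5, 35.5]
tool_rot: [-3.141, 0.0, -0.3]
force: [-1.0, 0.4, 0.0]
width: -0.0
gripper_force: 0.0
```

```bash
python3 chk.py
```

```text
[514.   63.3  36.1] [ 0.8 -0.9  0.8]
[159 153  40  88 887] az -0.034 knob [527.1 102.9] in tool [  0.7 -41.7]
```

>>> drive_tool(motion=[{"fingers": 0,"linear": [0,-0.008,0],"twist": 0},{"fingers": 0,"linear": [0,-0.007,0],"twist": 0},{"fingers": 0,"linear": [0,-0.005,0],"twist": 0},{"fingers": 0,"linear": [-0.001,-0.005,0],"twist": 0},{"fingers": 0,"linear": [-0.001,-0.005,0],"twist": 0}])

```text
clock: 11.6
eef_pos: [520.5, 92.3, 36.0]
tool_rot: [3.142, -0.001, -0.301]
force: [-0.7, -2.1, 0.4]
width: 0.1
gripper_force: 0.8
```

>>> drive_tool(motion=[{"fingers": 0,"linear": [-0.001,-0.004,0],"twist": 0},{"fingers": 0,"linear": [-0.001,-0.004,0],"twist": 0},{"fingers": 0,"linear": [0,0,0],"twist": 0}])

```text
clock: 11.85
eef_pos: [521.1, 101.3, 35.6]
tool_rot: [-3.141, -0.0, -0.3]
force: [-0.0, 0.1, 0.2]
width: 0.3
gripper_force: 0.0
```

```bash
python3 chk.py
```

```text
[520.8 100.9  35.5] [0.5 0.  0.2]
[216 149  23  90 950] az -0.203 knob [529.4 122.1] in tool [  1.8 -22.8]
```

>>> drive_tool(motion=[{"fingers": 0,"linear": [0,-0.0045,0],"twist": 0},{"fingers": 0,"linear": [0,-0.0045,0],"twist": 0},{"fingers": 0,"linear": [0,-0.0045,0],"twist": 0},{"fingers": 0,"linear": [0.0005,-0.0045,0],"twist": 0},{"fingers": 0,"linear": [0.0005,-0.0045,0],"twist": 0}])

```text
clock: 12.32
eef_pos: [528.2, 121.7, 35.4]
tool_rot: [3.141, 0.001, -0.301]
force: [-1.1, -1.6, 0.9]
width: 0.1
gripper_force: 0.7
```

>>> drive_tool(motion=[{"fingers": 0,"linear": [0.0005,-0.004,0],"twist": 0},{"fingers": 0,"linear": [0.001,-0.004,0],"twist": 0},{"fingers": 0,"linear": [0,0,0],"twist": 0},{"fingers": 0,"linear": [0,0,0],"twist": 0}])

```text
clock: 12.65
eef_pos: [533.0, 129.1, 35.6]
tool_rot: [-3.141, -0.001, -0.301]
force: [-0.8, 0.9, -0.4]
width: -0.0
gripper_force: 0.0
```

```bash
python3 chk.py
```

```text
[532.9 128.8  35.7] [0.5 0.6 0.3]
[232 154  24  89 956] az -0.47 knob [539.5 151.1] in tool [ -0.3 -23.2]
```

>>> drive_tool(motion=[{"fingers": 0,"linear": [0.001,-0.004,0],"twist": 0},{"fingers": 0,"linear": [0.001,-0.004,0],"twist": 0},{"fingers": 0,"linear": [0.001,-0.003,0],"twist": 0},{"fingers": 0,"linear": [0,0,0],"twist": 0},{"fingers": 0,"linear": [0,0,0],"twist": 0}])

```text
clock: 13.12
eef_pos: [538.9, 138.6, 35.6]
tool_rot: [-3.141, -0.001, -0.301]
force: [0.2, -0.3, -0.1]
width: 0.4
gripper_force: 0.0
```

```bash
python3 chk.py
```

```text
[538.8 138.4  35.6] [0.9 0.7 0.9]
[235 157  31  88 962] az -0.563 knob [544.8 160.4] in tool [ -0.8 -22.8]
```

Another 0.025 rad (about 3 mm), then withdraw and check both.

>>> drive_tool(motion=[{"fingers": 0,"linear": [0.0005,-0.003,0],"twist": 0},{"fingers": 0,"linear": [0,0,0],"twist": 0},{"fingers": 0,"linear": [0,0.01,0],"twist": 0},{"fingers": 0,"linear": [0,0.02,0],"twist": 0},{"fingers": 0,"linear": [0,0.01,0],"twist": 0}])

```text
clock: 13.58
eef_pos: [526.9, 100.0, 35.5]
tool_rot: [3.14, 0.0, -0.303]
force: [-0.5, -1.0, 0.8]
width: -0.1
gripper_force: 0.0
```

>>> drive_tool(motion=[{"fingers": 0,"linear": [0,0,-0.03],"twist": 0},{"fingers": 0,"linear": [0,0,-0.03],"twist": 0},{"fingers": 0,"linear": [0,0,-0.03],"twist": 0},{"fingers": 0,"linear": [0,0,0],"twist": 0},{"fingers": 0,"linear": [0,0,0],"twist": 0}])

```text
clock: 14.0
eef_pos: [529.0, 102.3, 127.2]
tool_rot: [-3.139, -0.003, -0.302]
force: [-0.0, -0.3, 0.2]
width: 0.2
gripper_force: 0.0
```

```bash
python3 chk.py; python3 - <<'E'
from h import *
d=grab('wrist');arm(d,np.array([642,99]),-.588)
# hub check: axis from dark ring of the hub
print('hub pred',proj(d,[642,99,32]))
# objects unmoved: difference of top views around bystanders
import pickle
a,b=pickle.load(open('d.pkl','rb'));n=grab('top','top2.png')
df=cv2.absdiff(a['color'],n['color']).max(2)
for nm,(u,v) in dict(calc=(301,190),spanner=(315,257),pen=(206,265),carton=(178,231),grease=(174,180),driver=(146,225),orange_sh=(376,195)).items():
    print(nm,df[v-14:v+15,u-14:u+15].mean().round(1),(df[v-14:v+15,u-14:u+15]>50).sum())
E
```

```text
[527.8 102.2 125.9] [-0.8 -0.3 -0.7]
[200 145  20  58 394] az -0.584 knob [546.1 162.4] in tool [ -0.5 -62.9]
tab 164 -0.583 range [-0.674 -0.501]
arm r 77 131 -0.583 [-0.837 -0.314]
arm r 87 86 -0.584 [-0.61  -0.557]
arm r 97 83 -0.585 [-0.608 -0.561]
hub pred [235.52541397  61.18428281]
calc 2.4 0
spanner 2.3 0
pen 26.4 76
carton 2.3 0
grease 2.6 0
driver 2.4 0
orange_sh 35.3 239
```

```bash
python3 - <<'E'
from h import *
import pickle
a,b=pickle.load(open('d.pkl','rb'));n=grab('scene');m=cv2.imread('pics/top2.png')
df=cv2.absdiff(b['color'],n['color']).max(2);print('pen scene',df[280:308,231:262].mean().round(1),(df[280:308,231:262]>50).sum(),'orange',(df[155:195,315:362]>50).sum())
for nm,i in(('before',a['color']),('after',m)):
    w=cv2.cvtColor(i,cv2.COLOR_BGR2GRAY)[250:280,184:230];
    ys,xs=np.nonzero(w>190);print(nm,len(xs),xs.mean()+184 if len(xs) else 0,ys.mean()+250 if len(ys) else 0,np.median(w))
    h=cv2.cvtColor(i,cv2.COLOR_BGR2HSV);r=((h[...,0]<5)|(h[...,0]>175))&(h[...,1]>140)&(h[...,2]>70);ys,xs=np.nonzero(r[190:235,340:410]);print(xs.size,xs.mean()+340 if xs.size else 0,ys.mean()+190 if xs.size else 0)
E
```

```text
pen scene 6.6 0 orange 483
before 50 212.0 261.9 114.0
19 381.36842105263156 215.73684210526315
after 0 0 0 130.0
5 379.6 215.8
```

```bash
python3 -c "
from cell import ctrl;print(ctrl.finish_job())"
```

```text
the job is handed in; nothing more can be done
None
```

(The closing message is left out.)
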